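Catch the caps: slide the feed shuttle to its click and hold it

TASK

Pick up the blue catch tray by its grip block and set it down in the pocket of the green shuttle while the steel shutter still closes the chute. Then slide the shuttle to the left along its rails, so that both black caps come off the chute into the tray, until its spring ball clicks into the notch; if you overrun the notch, come back to it. Finish still gripping the tray there, with the ball resting in the notch, and leave the tin and the wooden offcut where they are.

Things in the scene. Friction and masses are not known exactly. Their poses are not given: they have to be found in the camera images.
- tray: loose blue open tray, 80 (x) x 118 (y) x 60 mm high, walls and floor 4 mm, about 0.16 kg; origin at the centre of its underside, z up. A grip block with two thin black bands, 16 mm thick in y and 32 mm long in x, sticks out from the middle of its -x wall (x -40 to -72 mm, from 20 to 85 mm above the underside). It stands on the bench to the left
- tray_grip (a point): point in the middle of the tray's grip block, 56 mm to -x of the tray's centre and 66 mm above its underside: pinch here from above across the 16 mm, fingers closing along the tray's y
- feeder: fixed plywood feeder board (205 x 345 x 12 mm) with two steel rails along its y, near the middle of the bench; origin on its underside, below the chute's centre line. Its +y is the way the shuttle slides, its +x points away from the robot. An aluminium chute 60 mm wide, tilted 30 degrees, comes down from +x; its lip ends 22 mm to +x of the origin, with its underside 106 mm above the bench. The chute's side walls rise to 0.20 m above the bench at its far end, 150 mm to +x
- shuttle (a joint): travel of the green shuttle along the feeder's +y, 0 to 0.155 m; starts between 0 and 0.03. Rubs with about 1.5 N. Its steel shutter (top edge 156 mm above the bench, on the pocket's +y side) holds the caps back up to about 0.045; they come off between about 0.05 and 0.09. The notch lies at an unknown place between 0.112 and 0.138, where the tray stands under the chute
- pocket (a point): centre of the floor of the shuttle's pocket, where the tray's underside rests, 38 mm above the bench; x, y as the feeder's (the tray goes in with its grip block to -x). The pocket is 86 x 124 mm at its floor (3 mm play all round), lips 14 mm high that flare outward; on the +y side a steel cheek stands 98 mm above the floor, 68 mm from the centre
- ball (a joint): spring ball under the shuttle, hidden: reads about 0 while riding along the flat strip and about 0.0035 m when dropped into the notch (the reading has about 2 mm noise; average it). To push the shuttle out of the notch again takes about 7 N or more beyond the rubbing; within the notch the shuttle is held to about 1 mm
- cap_a_mid (a point): middle of a ribbed black cap, a cylinder 30 mm across and 44 mm long, 40 g, lying across the chute against the shutter
- cap_b_mid (a point): middle of the second, equal black cap, lying behind the first
- pin_tin: bystander: round tin with green lid, 68 mm across and 36 mm high, to the right of the feeder; origin under its centre
- offcut_b: bystander: flat wood offcut 50 x 105 x 12 mm lying near the bench's front edge; origin under its centre
There are look-alikes about, which are no part of the job. There is more than one size of the tray; the job needs the larger.

How it is judged:
By the outcome, as a careful person would: the job done as asked, in the order asked, and still so for the second after the job is handed in, while the arm keeps its last pose, push and grip.
It also fails if it takes over 48 s, if anything falls off the work surface, if the arm or the gripper's body presses on something with over 40 N, if the wrist force passes 120 N, or if a joint passes its speed limit or range.

ROBOT

A 7-joint arm with a two-finger parallel gripper is mounted at the origin on a cart in front of the work surface, level with it; the furniture and walls round the work are solid. World frame = base frame: x ahead of the robot, y to its left, z up, the work surface at z = 0. Lengths are in mm, angles in rad, forces in N, time in s.
With the tool pointing down it reaches from about 350 to 900 mm from the base axis. Payload 7.2 kg.
Tool frame: the origin (TCP) lies between the finger pads; the fingertips stand 17 mm ahead of it and the grasp point (between the pads) lies 2 mm behind it (robot.finger_overhang is the distance from the TCP to the fingertips, in mm); z points along the fingers, y is the line along which they close (so a half turn about z gives the same grasp; the last joint's range is limited). The gripper opens to 85 mm and grips with 20 to 120 N. Pads are 22 mm wide; open, the fingers measure 114 mm over their backs; the gripper's body (76 mm by 85 mm) begins 54 mm behind the grasp point. The pads swing forward as they close: fully open they stand 13 mm farther back than shut.
Start: joints at [-1.371, 0.411, -0.013, 1.596, 0.006, 1.134, -0.082], TCP at [165.391, 602.723, 223.597] pointing down, gripper open.
Joint ranges: [-2.95, 2.95], [-0.29, 1.99], [-1.47, 1.44], [0.14, 2.54], [-1.03, 4.17], [0.13, 1.85], [-2.86, 2.86]. Speed limits (rad/s): [2.39, 2.39, 3.01, 3.01, 3.14, 3.14, 3.14].

INTERFACE

Orientations are given as a unit quaternion [w, x, y, z].
In Python, from plant import telemetry, cams, ticket, robot gives the robot as it stands. The module is installed in compiled form; this text tells all that it offers.
- The arm moves only by the shell command python3 -m creep 'ROWS' [FORCE]. ROWS is JSON, a list of rows, each a list of 7 numbers: the opening, from 0 (shut) to 1 (fully open), then the shift along the tool's x, y, z in m, then the turn, a rotation vector about the tool's x, y, z in rad. In form: [[claw, dx, dy, dz, rx, ry, rz], ...]. A call has 1 to 12 rows; each row shifts and turns the commanded pose from where the row before left it, along the tool's axes as they then stand; what a row does not reach is not made up. A row lasts 1/10 s, in which the tool goes at most 50 mm and 8.59 degrees, less where a joint would pass 70% of its speed; a pose out of reach is approached as far as the arm can. A call is refused whole if a number of a shift passes 0.05 or a number of a turn 0.15, either way. A call with a gripper value outside its range is refused whole. The fingers move at their own pace and stop on an object; FORCE is the grip in N (left out, the last holds). Time passes only in rows, so rows that do not move let the fingers close. It gives the time, the measured TCP pose, the force, the opening and the grip force at its end, in the units of the state.
- telemetry.get_state(): the state, without advancing time (a new reading comes with each control period).
- cams.capture(name): name is "scene" or "top"; returns a dict with "img" (384x512x3 uint8, blue, green, red), "K" (3x3 intrinsics, pixels), "origin" and "attitude" of the camera in the world. Camera axes: x right, y down, z forward; pixel columns grow to the right and rows downward; lengths in mm; the calibration is good to about 2 mm. A picture is of the moment at which its call begins. There is no depth.
- ticket.hand_in(): hands the job in; it is judged then, once.
The state is a dict: "time": time; "qpos": joint angles; "qvel": joint speeds; "effort": joint torques, N m; "ee_pos": TCP position; "tool_rot": TCP orientation; "wrist_force": force on the tool from outside, world axes, zero at the start; "moment": the same for the moment, N m; "opening": finger opening in mm; "finger_force": force on a finger pad.
Only numpy, scipy, OpenCV 4.12 (cv2) and the standard library are available. Lean on these libraries where they do the work, as an engineer would, in place of code of your own. Each camera call takes 0.05 s, during which the arm holds its last target. There are 200 camera calls.

## Working session

There is one attempt and no reset: what is moved stays moved. The work goes in short steps, Python scripts to look and compute and a shell command to move; the robot and the scene stay as the last step left them, time stands still between calls to the robot, and variables do not carry over. Pictures are saved under pics/ and viewed, at most 10 in all, crops included, and the job is handed in when it is done.

```bash
mkdir -p pics; python3 - <<'E'
from plant import telemetry, cams
import cv2,numpy as np
s=telemetry.get_state();print(s)
for n in("scene","top"):
    c=cams.capture(n);cv2.imwrite(f"pics/{n}0.png",c["img"]);print(n,c["K"],c["origin"],c["attitude"])
E
```

```text
{'time': 0.0, 'qpos': array([-1.37119425,  0.41194703, -0.01274301,  1.59702178,  0.00561758,
        1.13425437, -0.08220494]), 'qvel': array([-0.00067812,  0.00160606,  0.00115097, -0.00010447, -0.00084566,
        0.00021006,  0.00044135]), 'effort': array([-5.36785756e-04, -6.00629854e+01,  6.81854971e-01, -2.99415350e+01,
        1.38076453e-02,  1.06780129e-02, -2.76910987e-05]), 'ee_pos': array([165.28173706, 602.24841686, 222.73263986]), 'tool_rot': array([-4.87454673e-05,  1.33473756e-01,  9.91052027e-01, -7.95863571e-04]), 'wrist_force': array([ 0.27214215,  0.61012528, -0.00590881]), 'moment': array([-0.05447528,  0.02530453, -0.02858491]), 'finger_force': 0.0, 'opening': 85.36702763590901}
scene [[400.37357052   0.         252.48555936]
 [  0.         400.37357052 193.31176227]
 [  0.           0.           1.        ]] [-125.86399156 -751.38934636  958.02999085] [-0.40277317  0.8423538  -0.32743229  0.1449205 ]
top [[359.28730019   0.         261.10901388]
 [  0.         359.28730019 189.14377936]
 [  0.           0.           1.        ]] [ 467.55324173   43.4006704  1382.97890652] [-0.01374289  0.71207932 -0.70167753  0.02007031]
```

View pics/scene0.png

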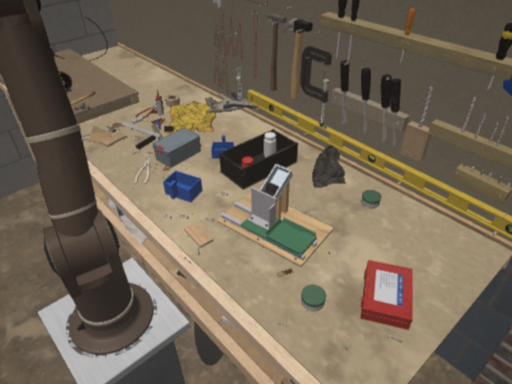

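View pics/top0.png

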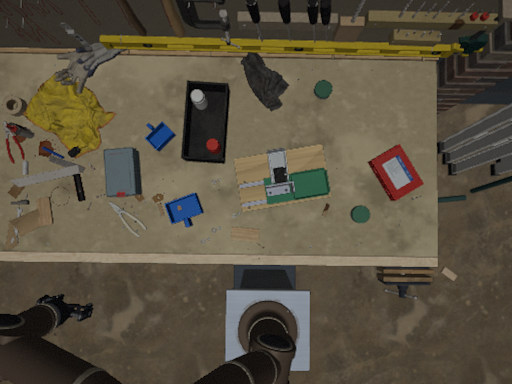

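Both views show two blue trays. In the top view one is at (184,209) and looks larger, and the other at (160,136) looks smaller. The feeder is around (282,178), the tins are at (360,214) and (323,89), and the offcut is at (245,232). Next I'll measure both trays and confirm the choice in an enlarged crop.

```bash
cat > h.py <<'E'
import cv2,numpy as np
from scipy.spatial.transform import Rotation as R
from plant import telemetry,cams
def rot(c): q=c["attitude"]; return R.from_quat([q[1],q[2],q[3],q[0]]).as_matrix()
def plane(c,uv,z):
    uv=np.atleast_2d(np.asarray(uv,float)); d=np.c_[uv,np.ones(len(uv))]@np.linalg.inv(c["K"]).T@rot(c).T
    o=np.array(c["origin"]); return o+d*((z-o[2])/d[:,2])[:,None]
def proj(c,p):
    q=(np.atleast_2d(p)-c["origin"])@rot(c)@c["K"].T; return q[:,:2]/q[:,2:]
def tri(c1,u1,c2,u2):
    A=[];b=[]
    for c,u in((c1,u1),(c2,u2)):
        d=rot(c)@np.linalg.inv(c["K"])@[*u,1.]; d/=np.linalg.norm(d); P=np.eye(3)-np.outer(d,d)
        A.append(P);b.append(P@c["origin"])
    A=np.vstack(A);b=np.hstack(b);x=np.linalg.lstsq(A,b,rcond=None)[0]
    return x,np.linalg.norm(A@x-b)
def mask(img,lo,hi): return cv2.inRange(cv2.cvtColor(img,cv2.COLOR_BGR2HSV),lo,hi)
def blobs(m,amin):
    return sorted([k for k in cv2.findContours(m,cv2.RETR_EXTERNAL,cv2.CHAIN_APPROX_NONE)[0] if cv2.contourArea(k)>amin],key=cv2.contourArea,reverse=True)
BLUE=((105,130,40),(125,255,255)); GREEN=((60,80,30),(90,255,255))
def crop(img,x0,y0,x1,y1,f): return cv2.resize(img[y0:y1,x0:x1],None,fx=f,fy=f,interpolation=cv2.INTER_CUBIC)
E
python3 - <<'E'
from h import *
t=cams.capture("top");s=cams.capture("scene")
for n,c in(("top",t),("scene",s)):
    for k in blobs(mask(c["img"],*BLUE),60):
        r=cv2.minAreaRect(k);print(n,cv2.contourArea(k),r,cv2.boxPoints(r).round(1).tolist())
        if n=="top": print(plane(t,cv2.boxPoints(r),60)[:,:2].round(0).tolist())
    for k in blobs(mask(c["img"],*GREEN),60): print(n,"green",cv2.contourArea(k),cv2.minAreaRect(k))
a=crop(t["img"],140,115,340,255,4)
b=crop(s["img"],140,120,340,270,4)
cv2.imwrite("pics/tc.png",a);cv2.imwrite("pics/sc.png",b)
E
```

```text
top 694.0 ((184.76026916503906, 211.5274200439453), (29.377330780029297, 33.12264633178711), 69.44395446777344) [[164.10000610351562, 203.60000610351562], [195.10000610351562, 192.0], [205.39999389648438, 219.5], [174.39999389648438, 231.10000610351562]]
[[473.0, 387.0], [517.0, 275.0], [417.0, 235.0], [373.0, 347.0]]
top 442.5 ((156.75001525878906, 133.25001525878906), (26.870054244995117, 23.33452033996582), 45.0) [[139.0, 132.0], [155.5, 115.5], [174.5, 134.5], [158.0, 151.0]]
[[736.0, 487.0], [799.0, 428.0], [729.0, 356.0], [666.0, 415.0]]
top green 1033.5 ((296.35223388671875, 185.5256805419922), (26.429378509521484, 62.79654312133789), 80.13418579101562)
top green 208.5 ((322.8000183105469, 88.40000915527344), (16.099689483642578, 16.099689483642578), 26.56505012512207)
top green 203.5 ((360.0, 214.0), (16.0, 16.0), 90.0)
top green 82.5 ((473.05584716796875, 38.28172302246094), (7.26719856262207, 26.432655334472656), 85.91438293457031)
top green 69.5 ((451.4344787597656, 198.27871704101562), (3.711965322494507, 27.251258850097656), 84.80557250976562)
scene 483.5 ((180.261474609375, 185.6284637451172), (33.236572265625, 24.616138458251953), 16.699243545532227) [[160.8000030517578, 192.60000610351562], [167.89999389648438, 169.10000610351562], [199.6999969482422, 178.60000610351562], [192.60000610351562, 202.1999969482422]]
scene 154.5 ((220.16891479492188, 146.23648071289062), (13.368478775024414, 23.017032623291016), 54.462318420410156) [[206.89999389648438, 147.5], [225.60000610351562, 134.10000610351562], [233.39999389648438, 145.0], [214.6999969482422, 158.39999389648438]]
scene 72.0 ((507.5, 86.5), (15.0, 7.0), 90.0) [[504.0, 79.0], [511.0, 79.0], [511.0, 94.0], [504.0, 94.0]]
scene green 1059.5 ((278.3999938964844, 230.20001220703125), (70.65974426269531, 25.93838882446289), 26.56505012512207)
```

View pics/tc.png

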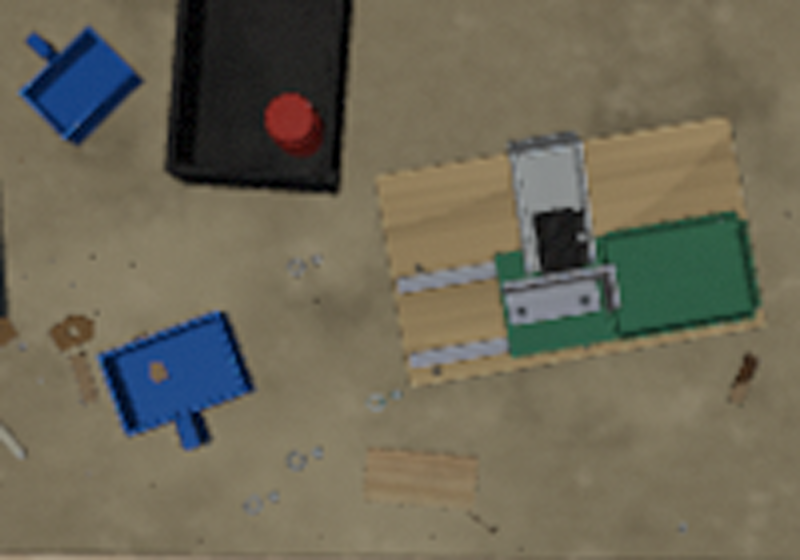

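View pics/sc.png

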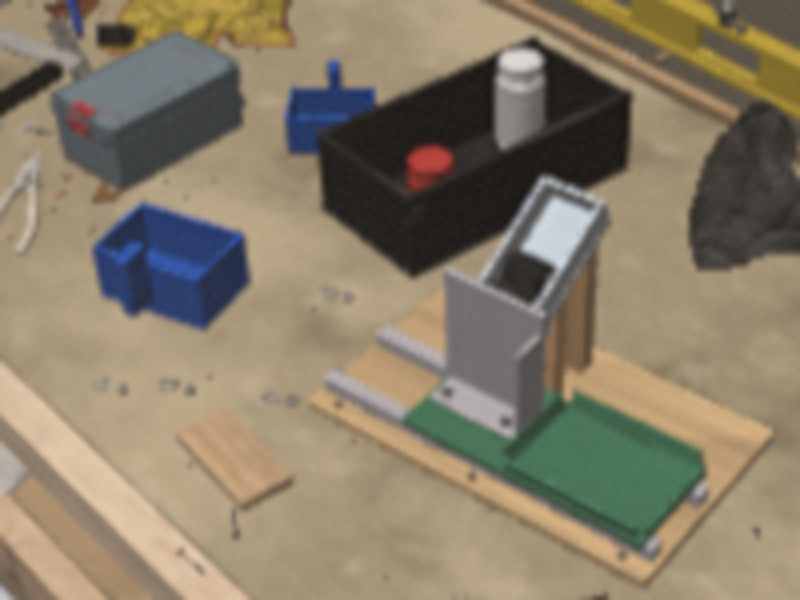

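The two candidates in the top view are the tray at (184,209), with a rim of about 120 x 80 mm, and the one at (160,136), about 86 mm. The first matches 118 x 80, and the crop confirms it: a long rim with the grip block at its robot side. The pocket is the green recess right of the shutter, at top pixel ~(310,184). I'll enlarge both for corner picks.

```bash
python3 - <<'E'
from h import *
t=cams.capture("top")["img"];s=cams.capture("scene")["img"]
A=crop(t,160,190,210,228,8);A=A[:300]
B=crop(s,157,168,207,206,8)[:300]
C=crop(t,260,160,340,220,5)
D=crop(s,240,205,320,265,5)
v=np.vstack([np.hstack([A,B]),np.hstack([C,D])]);v=cv2.convertScaleAbs(v,alpha=1.6,beta=10)
cv2.imwrite("pics/comp.png",v)
E
```

```text
(no output)
```

View pics/comp.png

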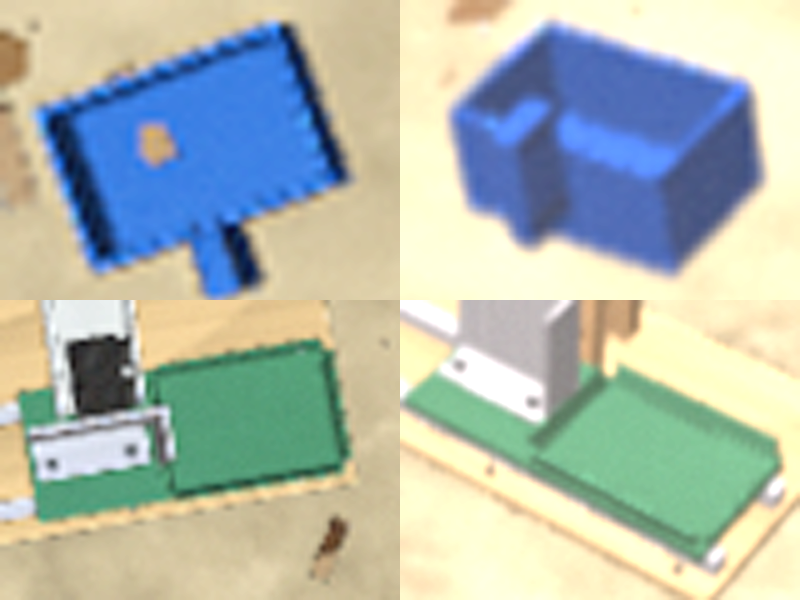

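In the composite, the tray's rim corners read A (40,110), (288,22), (335,185), (97,270) and B (550,22), (752,85), (668,178), (452,112). The pocket's lip corners read C (158,365), (325,343), (350,462), (175,497) and D (618,372), (778,445), (705,560), (535,462). I'll triangulate these.

```bash
cat > m.py <<'E'
from h import *
t=cams.capture("top");s=cams.capture("scene")
f=lambda p,ox,oy,u0,v0,k:(u0+(p[0]-ox+.5)/k-.5,v0+(p[1]-oy+.5)/k-.5)
print("tray rim +x+y,+x-y,-x-y,-x+y")
P=[]
for a,b in zip([(40,110),(288,22),(335,185),(97,270)],[(550,22),(752,85),(668,178),(452,112)]):
    x,r=tri(t,f(a,0,0,160,190,8),s,f(b,400,0,157,168,8));P.append(x);print(x.round(1),round(r,1))
P=np.array(P);print("ctr",P.mean(0),"sides",[np.linalg.norm(P[i]-P[i-1]).round(1) for i in range(4)])
d=P[0]-P[1]+P[3]-P[2];print("yaw(y axis)",np.degrees(np.arctan2(-d[0],d[1])));d=P[0]-P[3]+P[1]-P[2];print("yaw x",np.degrees(np.arctan2(d[1],d[0])))
print("pocket lips")
P=[]
for a,b in zip([(158,365),(325,343),(350,462),(175,497)],[(618,372),(778,445),(705,560),(535,462)]):
    x,r=tri(t,f(a,0,300,260,160,5),s,f(b,400,300,240,205,5));P.append(x);print(x.round(1),round(r,1))
P=np.array(P);print("ctr",P.mean(0),"sides",[np.linalg.norm(P[i]-P[i-1]).round(1) for i in range(4)])
d=P[0]-P[1]+P[3]-P[2];print("yaw",np.degrees(np.arctan2(-d[0],d[1])))
# board corners in top crop tc (4x from 140,115)
Q=plane(t,[f(p,0,0,140,115,4) for p in[(376,177),(730,118),(765,322),(412,387)]],12);print("board",Q[:,:2].round(1).tolist(),[np.linalg.norm(Q[i]-Q[i-1]).round(1) for i in range(4)])
d=Q[0]-Q[1]+Q[3]-Q[2];print("yaw",np.degrees(np.arctan2(-d[0],d[1])),Q.mean(0))
E
python3 m.py
```

```text
tray rim +x+y,+x-y,-x-y,-x+y
[473.7 386.3  56.9] 0.2
[514.2 274.   59.8] 2.5
[443.2 248.5  58.2] 3.6
[400.9 358.2  56.7] 0.4
ctr [458.03411906 316.77607478  57.89399389] sides [np.float64(78.1), np.float64(119.4), np.float64(75.5), np.float64(117.6)]
yaw(y axis) 20.465479853332717
yaw x 20.44540044982791
pocket lips
[594.5 -79.1  41.4] 2.2
[ 612.2 -202.8   51. ] 1.6
[ 523.6 -225.5   29.3] 3.4
[498.2 -95.5  34.6] 2.2
ctr [ 557.13516203 -150.71730284   39.09471394] sides [np.float64(97.9), np.float64(125.4), np.float64(94.0), np.float64(132.6)]
yaw 9.67151034484275
board [[647.8, 138.6], [710.2, -200.7], [514.3, -235.5], [447.5, 100.7]] [np.float64(203.9), np.float64(345.1), np.float64(199.0), np.float64(342.8)]
yaw 10.83296503454735 [579.97519807 -49.21994142  12.        ]
```

Tray centre is (458,317), yaw 20.4°, rim z 58 against 60 nominal, and sides 119 x 77. That fits the large tray and lies within reach. The grip point is therefore about (405.5,297.3).

```bash
python3 -m creep '[[1,-0.039,-0.029,0,0,0,0],[1,-0.039,-0.029,0,0,0,0],[1,-0.039,-0.029,0,0,0,0],[1,-0.039,-0.029,0,0,0,0],[1,-0.039,-0.029,0,0,0,0],[1,-0.039,-0.029,0,0,0,0],[1,-0.039,-0.029,0,0,0,0],[1,-0.039,-0.029,0,0,0,0],[1,0,0,0,0,0,-0.15],[1,0,0,0,0,0,-0.15],[1,0,0,0,0,0,-0.15],[1,0,0,0,0,0,-0.15]]' 30
cat > go.py <<'E'
import sys,numpy as np
from h import *
# usage: go.py x y z yawdeg : remaining shift in tool axes (m) and turn
a=list(map(float,sys.argv[1:])); s=telemetry.get_state(); q=s["tool_rot"]; M=R.from_quat([q[1],q[2],q[3],q[0]]).as_matrix()
yaw=np.degrees(np.arctan2(-M[0,1],M[1,1]))
print("t",round(s["time"],2),"pos",s["ee_pos"].round(1),"yaw",yaw.round(2),"tilt",M[:,2].round(3),"F",s["wrist_force"].round(1),"open",round(s["opening"],1),"ff",round(s["finger_force"],1),"q",s["qpos"].round(2))
if a: print("shift tool m",((np.array(a[:3])-s["ee_pos"])@M/1000).round(4),"rz",-np.radians(a[3]-yaw).round(3))
E
python3 go.py 405.5 297.3 64 20.4
```

```text
time: 1.6
ee_pos: [405.0, 296.3, 223.7]
tool_rot: [0.0, -0.168, 0.986, 0.0]
wrist_force: [-1.2, 0.4, -0.4]
opening: 85.4
finger_force: 0.0
t 1.6 pos [405.  296.3 223.7] yaw 19.37 tilt [ 0.  0. -1.] F [-1.2  0.4 -0.4] open 85.4 ff 0.0 q [-0.8   0.2   0.08  1.89 -0.02  1.05  1.2 ]
shift tool m [-0.0007  0.0007  0.1597] rz -0.018
```

```bash
python3 -m creep '[[1,0,0.001,0.04,0,0,-0.018],[1,0,0,0.04,0,0,0],[1,0,0,0.04,0,0,0],[1,0,0,0.02,0,0,0],[1,0,0,0.019,0,0,0],[1,0,0,0,0,0,0]]'; python3 -m creep '[[0,0,0,0,0,0,0],[0,0,0,0,0,0,0],[0,0,0,0,0,0,0],[0,0,0,0,0,0,0],[0,0,0,0,0,0,0],[0,0,0,0,0,0,0]]' 60;python3 go.py
python3 - <<'E'
from h import *
t=cams.capture("top");s=cams.capture("scene")
cv2.imwrite("pics/g1.png",np.hstack([crop(t["img"],150,180,220,250,5.7),crop(s["img"],150,150,220,220,5.7)]))
E
```

```text
time: 2.2
ee_pos: [403.2, 296.3, 62.5]
tool_rot: [-0.002, -0.174, 0.985, -0.001]
wrist_force: [0.1, -0.5, -0.5]
opening: 85.3
finger_force: 0.0
time: 2.8
ee_pos: [405.1, 297.8, 65.3]
tool_rot: [0.001, -0.174, 0.985, 0.0]
wrist_force: [-0.7, -0.4, 6.0]
opening: 14.0
finger_force: 60.4
t 2.8 pos [405.1 297.8  65.3] yaw 20.06 tilt [ 0.001  0.001 -1.   ] F [-0.7 -0.4  6. ] open 14.0 ff 60.4 q [-0.78  0.41  0.06  2.05 -0.04  0.68  1.23]
```

View pics/g1.png

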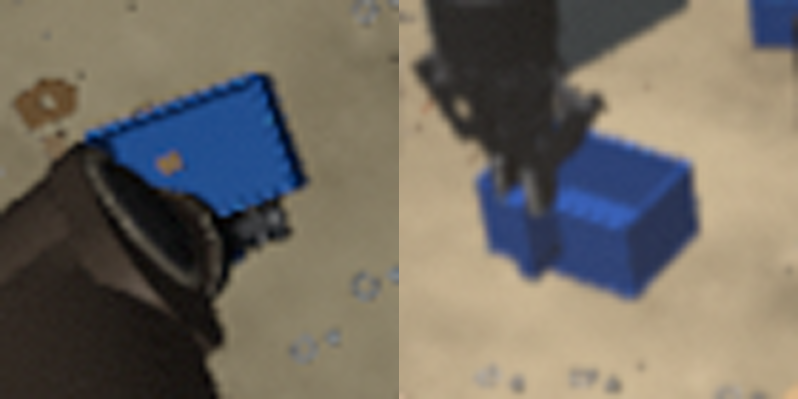

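The tray is gripped, with the opening at 14 mm, 60 N on the pads and yaw 20°. Before lifting, one enlarged view of the pocket while the arm isn't in the way.

```bash
python3 - <<'E'
from h import *
def avg(n):
    L=[cams.capture(n) for _ in range(3)];c=L[0];c["img"]=np.mean([l["img"] for l in L],0).astype(np.uint8);return c
t=avg("top");s=avg("scene")
a=crop(t["img"],285,162,335,204,16)[:,:]
def enh(i):
    return cv2.convertScaleAbs(i,alpha=2.0,beta=0)
a=enh(crop(t["img"],285,160,335,202,8));b=enh(crop(s["img"],262,210,322,262,8))
v=np.zeros((420,880,3),np.uint8);v[:a.shape[0],:400]=a;v[:416,400:880]=b
v=v[:,:800]
for x in range(0,800,50): cv2.putText(v,str(x),(x,418),0,.35,(255,255,255))
cv2.imwrite("pics/pk.png",v)
E
```

```text
(no output)
```

View pics/pk.png

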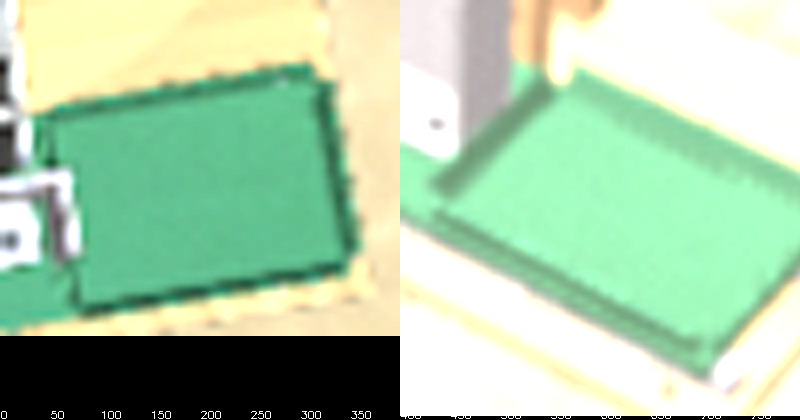

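In the left panel (top view) the pocket floor corners are (55,121), (314,88), (340,262), (79,302). In the right panel (scene view) the visible floor corners are about (562,80), (442,200) and (705,345).

```bash
python3 - <<'E'
from h import *
t=cams.capture("top");s=cams.capture("scene")
f=lambda p,ox,u0,v0,k=8:(u0+(p[0]-ox+.5)/k-.5,v0+(p[1]+.5)/k-.5)
U=[f(p,0,285,160) for p in[(55,121),(314,88),(340,262),(79,302)]]
Q=plane(t,U,38);print(Q.round(1).tolist(),[np.linalg.norm(Q[i]-Q[i-1]).round(1) for i in range(4)],"ctr",Q.mean(0).round(1))
d=Q[0]-Q[1]+Q[3]-Q[2];e=Q[0]-Q[3]+Q[1]-Q[2];print("yaw",np.degrees(np.arctan2(-d[0],d[1])),np.degrees(np.arctan2(e[1],e[0])))
W=proj(s,Q);print("scene panel pred",[((u-262+.5)*8-.5+400,(v-210+.5)*8-.5) for u,v in W])
for i,b in((0,(562,80)),(3,(442,200)),(2,(705,345))): print(tri(t,U[i],s,f(b,400,262,210)))
# green edge yaw from long contour lines
k=blobs(mask(t["img"],*GREEN),500)[0].reshape(-1,2).astype(float)
for lo in(1,0):
    best=[]
    for u in range(296,324):
        v=k[k[:,0]==u][:,1]
        if len(v): best.append((u,v.min() if lo else v.max()))
    P=plane(t,best,50);vx,vy,_,_=cv2.fitLine(P[:,:2].astype(np.float32),cv2.DIST_HUBER,0,.01,.01).ravel();print("edge yaw",np.degrees(np.arctan(-vx/vy)))
E
```

```text
[[588.1, -81.4, 38.0], [605.5, -203.1, 38.0], [523.8, -215.8, 38.0], [503.2, -93.5, 38.0]] [np.float64(85.7), np.float64(123.0), np.float64(82.7), np.float64(124.1)] ctr [ 555.2 -148.4   38. ]
yaw 8.849741705265824 8.486599131294557
scene panel pred [(np.float64(569.654433315276), np.float64(90.8018407165755)), (np.float64(818.6140431128165), np.float64(223.64026043670628)), (np.float64(701.6037888037781), np.float64(345.9953456532287)), (np.float64(442.1922519757027), np.float64(205.24401725308394))]
(array([586.54220008, -79.93718372,  44.42043289]), np.float64(1.7940332328561048))
(array([503.22779927, -93.25837358,  40.7967445 ]), np.float64(0.11642724042249097))
(array([ 524.29558449, -216.21217486,   38.36621974]), np.float64(0.944539263099665))
edge yaw 10.636227
edge yaw 10.129243
```

```bash
python3 -m creep '[[0,0,0,-0.04,0,0,0],[0,0,0,-0.04,0,0,0],[0,0,0,-0.05,0,0,0],[0,0,0,-0.05,0,0,0],[0,0,0,-0.05,0,0,0],[0,0,0,0,0,0,0]]'; python3 go.py 500 -160 300 10
```

```text
time: 3.9
ee_pos: [406.9, 299.2, 301.4]
tool_rot: [0.005, -0.174, 0.985, 0.003]
wrist_force: [0.1, -0.0, -2.0]
opening: 14.0
finger_force: 59.4
t 3.9 pos [406.9 299.2 301.4] yaw 20.05 tilt [ 0.008  0.008 -1.   ] F [ 0.1 -0.  -2. ] open 14.0 ff 59.4 q [-0.81  0.13  0.09  1.78 -0.01  1.21  1.2 ]
shift tool m [ 0.0699 -0.4632 -0.0014] rz 0.175
```

```bash
python3 -m creep '[[0,0.007,-0.03,0,0,0,0],[0,0.007,-0.045,0,0,0,0],[0,0.007,-0.046,0,0,0,0],[0,0.007,-0.046,0,0,0,0],[0,0.007,-0.046,0,0,0,0],[0,0.007,-0.046,0,0,0,0],[0,0.007,-0.046,0,0,0,0],[0,0.007,-0.046,0,0,0,0],[0,0.007,-0.046,0,0,0,0],[0,0.007,-0.046,0,0,0,0],[0,0,-0.02,0,0,0,0.1],[0,0,0,0,0,0,0.067]]'; python3 -m creep '[[0,0,0,0,0,0,0],[0,0,0,0,0,0,0]]';python3 go.py 500 -158.6 200 10.5
```

```text
time: 5.1
ee_pos: [497.1, -165.4, 293.5]
tool_rot: [-0.001, -0.087, 0.996, -0.001]
wrist_force: [0.0, -0.0, -1.8]
opening: 14.4
finger_force: 59.4
time: 5.3
ee_pos: [497.2, -160.9, 293.8]
tool_rot: [-0.001, -0.093, 0.996, 0.0]
wrist_force: [-1.2, 1.3, -1.8]
opening: 14.5
finger_force: 59.4
t 5.3 pos [ 497.2 -160.9  293.8] yaw 10.65 tilt [-0.002  0.    -1.   ] F [-1.2  1.3 -1.8] open 14.5 ff 59.4 q [-0.24  0.18  0.54  1.77 -0.1   1.21  2.09]
shift tool m [-0.0033  0.0017  0.0937] rz 0.003
```

```bash
python3 -m creep '[[0,-0.003,0.002,0.02,0,0,0],[0,0,0,0.04,0,0,0],[0,0,0,0.04,0,0,0],[0,0,0,0.04,0,0,0],[0,0,0,0.02,0,0,0],[0,0,0,0,0,0,0],[0,0,0,0,0,0,0]]';python3 go.py 500 -158.6 102 10.5
python3 - <<'E'
from h import *
t=cams.capture("top");s=cams.capture("scene")
# predicted tray rim from TCP pose vs image
S=telemetry.get_state();p=S["ee_pos"]
y=np.radians(10.5);X=np.array([np.cos(y),np.sin(y),0]);Y=np.array([-np.sin(y),np.cos(y),0])
c=p+56*X-[0,0,4];print("tray ctr",c)
for n,k in(("t",t),("s",s)): print(n,proj(k,[c+a*40*X+b*59*Y for a,b in((1,1),(1,-1),(-1,-1),(-1,1))]).round(1).tolist())
a=cv2.convertScaleAbs(crop(t["img"],280,155,340,205,6.6),alpha=1.7);b=cv2.convertScaleAbs(crop(s["img"],250,190,320,248,5.7),alpha=1.7)
v=np.zeros((335,800,3),np.uint8);v[:a.shape[0],:396]=a[:335];v[:b.shape[0],401:401+b.shape[1]]=b[:335,:399]
cv2.imwrite("pics/ab.png",v)
E
```

```text
time: 6.0
ee_pos: [500.4, -158.6, 135.0]
tool_rot: [-0.0, -0.092, 0.996, 0.0]
wrist_force: [0.3, -0.2, -1.1]
opening: 14.3
finger_force: 59.4
t 6.0 pos [ 500.4 -158.6  135. ] yaw 10.6 tilt [-0.  0. -1.] F [ 0.3 -0.2 -1.1] open 14.3 ff 59.4 q [-0.18  0.36  0.49  1.96 -0.22  0.87  2.19]
shift tool m [0.0004 0.0001 0.033 ] rz 0.002
tray ctr [ 556.40082171 -148.83388952  132.10886194]
t [[294.6, 173.2], [327.7, 167.6], [331.8, 190.1], [298.5, 195.8]]
s [[283.4, 200.1], [315.6, 215.0], [301.5, 229.9], [268.7, 213.8]]
```

View pics/ab.png

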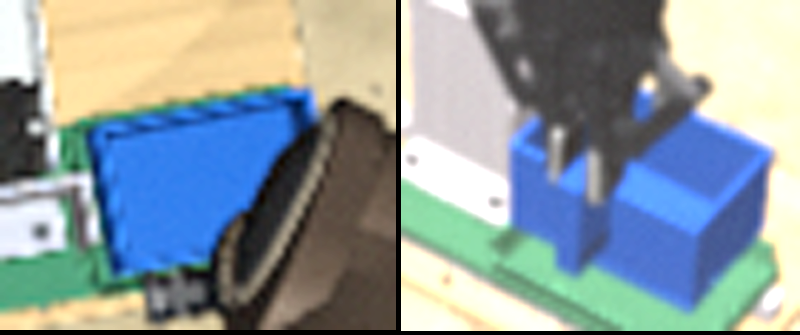

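The tray hangs over the pocket. Its rim corners in the top crop read (89,127), (305,92), (115,278), and in the scene crop (512,150), (772,158), (697,232). I'll triangulate against the pocket corners.

```bash
python3 - <<'E'
from h import *
t=cams.capture("top");s=cams.capture("scene")
f=lambda p,ox,u0,v0,k:(u0+(p[0]-ox+.5)/k-.5,v0+(p[1]+.5)/k-.5)
ut=[f(p,0,280,155,6.6) for p in((89,127),(305,92),(115,278))]
us=[f(p,401,250,190,5.7) for p in((0,0),(772,158),(512,150))]
for i in(1,2): print(tri(t,ut[i],s,us[i]))
Q=plane(t,ut,131);print(Q.round(1).tolist(),"ctr",(Q[1]+Q[2])/2, np.linalg.norm(Q[0]-Q[1]),np.linalg.norm(Q[0]-Q[2]))
d=Q[0]-Q[1];e=Q[0]-Q[2];print(np.degrees(np.arctan2(-d[0],d[1])),np.degrees(np.arctan2(e[1],e[0])))
# line fits on the blue mask, top view: +x rim edge and +y rim edge
m=mask(t["img"],*BLUE);k=[b for b in blobs(m,100) if 285<b[:,0,0].mean()<340][0].reshape(-1,2).astype(float)
far=[(u,k[k[:,0]==u][:,1].min()-.5) for u in range(296,324) if (k[:,0]==u).any()]
left=[(k[k[:,1]==v][:,0].min()-.5,v) for v in range(178,194) if (k[:,1]==v).any()]
for n,L in(("far",far),("left",left)):
    P=plane(t,L,131);vx,vy,x,y=cv2.fitLine(P[:,:2].astype(np.float32),cv2.DIST_HUBER,0,.01,.01).ravel();print(n,vx,vy,x,y,np.degrees(np.arctan2(-vx,vy) if n=="far" else np.arctan2(vy,vx)))
    a=np.radians(10.5);N=np.array([np.cos(a),np.sin(a)]) if n=="far" else np.array([-np.sin(a),np.cos(a)])
    tgt=np.array([555.2,-148.4]);print(" edge to pocket ctr along normal",((np.array([x,y])-tgt)@N).round(1),"want",40 if n=="far" else 59)
E
```

```text
(array([ 605.54041813, -195.97042814,  120.32590737]), np.float64(2.03598112787858))
(array([505.71811185, -95.95499745, 121.74049398]), np.float64(4.403252637305963))
[[582.9, -78.4, 131.0], [603.3, -193.0, 131.0], [503.0, -93.0, 131.0]] ctr [ 553.17663784 -142.95349598  131.        ] 116.38193954359949 81.17142711274602
10.096105935345394 10.342647470529162
far 0.17839904 -0.98395824 594.6801 -135.84933 -169.72346
 edge to pocket ctr along normal 41.1 want 40
left 0.9741501 0.22590156 541.871 -85.41397 13.055899
 edge to pocket ctr along normal 64.4 want 59
```

The leftmost edge of the tray in the top view is the foot of its +y outer wall, because the camera looks from the +y side. The 6 mm parallax explains the 64 mm reading, so the tray is centred over the pocket to within about 1 mm. Lowering now, watching the force.

```bash
python3 -m creep '[[0,0,0,0.012,0,0,0],[0,0,0,0.01,0,0,0],[0,0,0,0.005,0,0,0],[0,0,0,0,0,0,0]]';python3 -m creep '[[0,0,0,0.003,0,0,0],[0,0,0,0,0,0,0]]'; python3 go.py 500 -158.6 102 10.5
```

```text
time: 6.6
ee_pos: [499.4, -158.8, 106.4]
tool_rot: [-0.001, -0.091, 0.996, 0.0]
wrist_force: [-0.8, 0.5, -1.2]
opening: 14.1
finger_force: 59.4
time: 6.8
ee_pos: [500.2, -159.1, 104.3]
tool_rot: [-0.0, -0.091, 0.996, 0.0]
wrist_force: [-0.4, -1.0, -1.1]
opening: 14.4
finger_force: 59.4
t 6.8 pos [ 500.2 -159.1  104.3] yaw 10.49 tilt [-0. -0. -1.] F [-0.4 -1.  -1.1] open 14.4 ff 59.4 q [-0.16  0.41  0.47  1.99 -0.25  0.8   2.22]
shift tool m [0.0001 0.0005 0.0023] rz -0.0
```

```bash
python3 -m creep '[[0,0,0,0.002,0,0,0],[0,0,0,0,0,0,0]]';python3 -m creep '[[0,0,0,0.0015,0,0,0],[0,0,0,0,0,0,0]]';  python3 go.py
python3 - <<'E'
from h import *
t=cams.capture("top");s=cams.capture("scene")
a=cv2.convertScaleAbs(crop(t["img"],270,150,340,208,5.7),alpha=1.7);b=cv2.convertScaleAbs(crop(s["img"],250,190,320,248,5.7),alpha=1.7)
cv2.imwrite("pics/seat.png",np.hstack([a,b]))
E
```

```text
time: 7.0
ee_pos: [500.5, -159.2, 103.4]
tool_rot: [0.0, -0.091, 0.996, 0.0]
wrist_force: [-3.0, 0.3, 5.4]
opening: 14.4
finger_force: 60.4
time: 7.2
ee_pos: [500.5, -159.3, 103.3]
tool_rot: [0.001, -0.091, 0.996, 0.0]
wrist_force: [-8.8, 2.9, 22.6]
opening: 14.2
finger_force: 62.5
t 7.2 pos [ 500.5 -159.3  103.3] yaw 10.47 tilt [ 0.001  0.001 -1.   ] F [-8.8  2.9 22.6] open 14.2 ff 62.5 q [-0.15  0.41  0.47  1.99 -0.26  0.8   2.22]
```

View pics/seat.png

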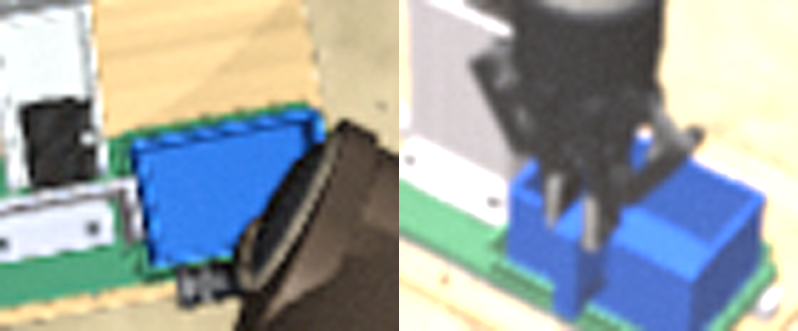

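The tray is seated: contact came at TCP z 103.3 against 65.3 on the bench, exactly 38 mm higher. The shutter still covers the caps in the crop. I'll ease the down-force and start the slide along tool +y.

```bash
python3 -m creep '[[0,0,0,-0.001,0,0,0],[0,0,0.002,0,0,0,0],[0,0,0.002,0,0,0,0],[0,0,0.002,0,0,0,0],[0,0,0,0,0,0,0]]' 80; python3 go.py;  python3 -m creep '[[0,0,0.004,0,0,0,0],[0,0,0.004,0,0,0,0],[0,0,0.004,0,0,0,0],[0,0,0.004,0,0,0,0],[0,0,0.004,0,0,0,0],[0,0,0,0,0,0,0]]'; python3 go.py
```

```text
time: 7.8
ee_pos: [500.6, -154.7, 103.4]
tool_rot: [0.002, -0.091, 0.996, -0.001]
wrist_force: [0.7, -4.2, 5.6]
opening: 13.8
finger_force: 78.8
t 7.8 pos [ 500.6 -154.7  103.4] yaw 10.43 tilt [ 0.004 -0.002 -1.   ] F [ 0.7 -4.2  5.6] open 13.8 ff 78.8 q [-0.17  0.41  0.47  1.99 -0.25  0.79  2.21]
time: 8.4
ee_pos: [496.8, -135.1, 103.4]
tool_rot: [0.002, -0.091, 0.996, -0.001]
wrist_force: [-1.5, -2.7, 8.9]
opening: 13.7
finger_force: 79.2
t 8.4 pos [ 496.8 -135.1  103.4] yaw 10.4 tilt [ 0.004 -0.002 -1.   ] F [-1.5 -2.7  8.9] open 13.7 ff 79.2 q [-0.2   0.39  0.47  2.01 -0.25  0.79  2.17]
```

```bash
python3 -m creep '[[0,0,0.004,0,0,0,0],[0,0,0.004,0,0,0,0],[0,0,0.004,0,0,0,0],[0,0,0.004,0,0,0,0],[0,0,0.004,0,0,0,0],[0,0,0.004,0,0,0,0],[0,0,0.004,0,0,0,0],[0,0,0.004,0,0,0,0],[0,0,0,0,0,0,0]]'; python3 -m creep '[[0,0,0.004,0,0,0,0],[0,0,0.004,0,0,0,0],[0,0,0.004,0,0,0,0],[0,0,0.004,0,0,0,0],[0,0,0.003,0,0,0,0],[0,0,0,0,0,0,0]]';python3 go.py
python3 - <<'E'
from h import *
t=cams.capture("top");s=cams.capture("scene")
p=plane(t,[280.9,182.1],120)[0];a=np.radians(10.5);Y=np.array([-np.sin(a),np.cos(a),0]);c=np.array([555.2,-148.4,38])
S=telemetry.get_state()["ee_pos"];print("chute lip",p,"start dist",(p-c)@Y,"moved",(S-[500.5,-159.3,103])@Y,"cross",(p-c)@[np.cos(a),np.sin(a),0])
a=cv2.convertScaleAbs(crop(t["img"],250,150,320,208,5.7),alpha=1.7);b=cv2.convertScaleAbs(crop(s["img"],230,165,300,223,5.7),alpha=1.7)
cv2.imwrite("pics/mid.png",np.hstack([a,b]))
E
```

```text
time: 9.3
ee_pos: [490.9, -103.0, 103.4]
tool_rot: [0.002, -0.091, 0.996, -0.001]
wrist_force: [-1.3, -1.9, 10.0]
opening: 14.0
finger_force: 79.3
time: 9.9
ee_pos: [487.4, -84.5, 103.4]
tool_rot: [0.002, -0.091, 0.996, -0.001]
wrist_force: [-1.4, -2.7, 9.7]
opening: 14.1
finger_force: 79.3
t 9.9 pos [487.4 -84.5 103.4] yaw 10.41 tilt [ 0.003 -0.001 -1.   ] F [-1.4 -2.7  9.7] open 14.1 ff 79.3 q [-0.31  0.36  0.47  2.06 -0.23  0.77  2.06]
chute lip [553.97648582 -36.85441432 120.        ] start dist 109.90071228478699 moved 76.11236347768684 cross 19.12454210181871
```

View pics/mid.png

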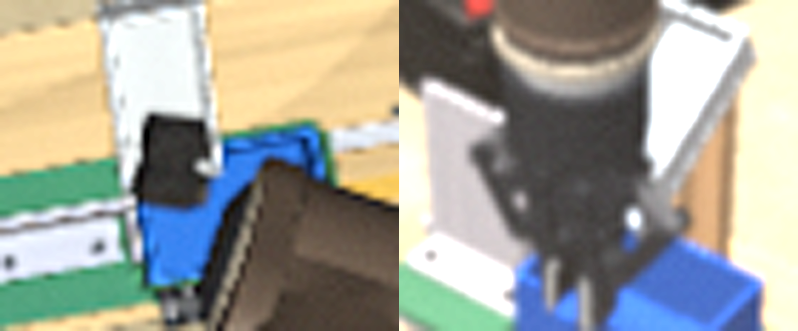

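The caps straddle the lip: black at top crop (175,160), with the tray already underneath. I'll go on a little and track the black blob numerically.

```bash
cat > caps.py <<'E'
from h import *
t=cams.capture("top");m=cv2.inRange(cv2.cvtColor(t["img"],cv2.COLOR_BGR2HSV),(0,0,0),(179,255,45));m[:, :262]=0;m[:,305:]=0;m[:160]=0;m[215:]=0
for k in blobs(m,15):
    r=cv2.boundingRect(k);print("dark",cv2.contourArea(k),r,plane(t,[r[0]+r[2]/2,r[1]+r[3]/2],60)[0].round(0))
b=[k for k in blobs(mask(t["img"],*BLUE),60)];print("blue",[cv2.boundingRect(k) for k in b])
E
python3 -m creep '[[0,0,0.003,0,0,0,0],[0,0,0.003,0,0,0,0],[0,0,0.003,0,0,0,0],[0,0,0.003,0,0,0,0],[0,0,0,0,0,0,0],[0,0,0,0,0,0,0]]';python3 go.py; python3 caps.py
```

```text
time: 10.6
ee_pos: [485.3, -72.5, 103.4]
tool_rot: [0.002, -0.091, 0.996, -0.0]
wrist_force: [-1.6, -1.8, 11.3]
opening: 13.8
finger_force: 79.5
t 10.6 pos [485.3 -72.5 103.4] yaw 10.41 tilt [ 0.003 -0.    -1.   ] F [-1.6 -1.8 11.3] open 13.8 ff 79.5 q [-0.33  0.35  0.47  2.07 -0.23  0.76  2.03]
dark 142.0 (285, 198, 20, 17) [469. -94.  60.]
dark 67.0 (279, 184, 10, 23) [509. -53.  60.]
dark 33.5 (291, 179, 14, 8) [ 556. -104.   60.]
blue [(145, 122, 30, 29), (269, 173, 35, 27)]
```

```bash
cat > asc.py <<'E'
from h import *
t=cams.capture("top");h=cv2.cvtColor(t["img"],cv2.COLOR_BGR2HSV)
for v in range(158,206,1):
    print(v,"".join("B" if 100<=a[0]<=128 and a[1]>130 and a[2]>50 else "g" if 60<=a[0]<=90 and a[1]>80 else "#" if a[2]<48 else "-" if a[2]<100 else "." for a in h[v,258:312]))
E
python3 asc.py
```

```text
158 ......................................................
159 ......................................................
160 ......................................................
161 ......................................................
162 ......................................................
163 ......................................................
164 ......................................................
165 ......................................................
166 ......................................................
167 ......................................................
168 ......................................................
169 ......................................................
170 ......................................................
171 ......................................................
172 ....................................---ggggg-.........
173 ...............................--gggg-BBBBBB--........
174 ...............................-BBBBBBBBBBBBBg........
175 ...............................BBBBBBBBBBB-BBg-.......
176 ............-..................BBB
[... 1031 characters left out ...]
..--...g---BBBBBBB#######--#-#---------------------
195 ..........----BBBBBBBB######--#-----------------------
196 ..........gg--BBBBBBBBB#####--#-----------------------
197 ......ggggggggBBBBBBBBBB###--#------#----###----------
198 ggggggggggggggBBBBBBBBB####--#------------######------
199 gggggggggggggg#BBBBBBBB####--#-------#-----########---
200 gggggggggggggggBB-ggg-g###--#-------------#-##########
201 gggggggggggggggg####--####---------------#-###########
202 gggggggggggggggg####--####--#-------#################-
203 ggggggggggggg---------###--##-------#################-
204 ggggggg--.......--.----##--#--------#################-
205 g--..............------##-----------##################
```

The chute is now empty, and the dark cap shapes are inside the tray at about (282,194) and (294,181). Now fine steps towards the notch.

```bash
cat > f.py <<'E'
from h import *
a=np.radians(10.5);Y=np.array([-np.sin(a),np.cos(a),0]);s=telemetry.get_state()
print("t %.1f moved %.2f Fy %.2f Fz %.1f z %.1f"%(s["time"],(s["ee_pos"]-[500.5,-159.3,103])@Y,s["wrist_force"]@Y,s["wrist_force"][2],s["ee_pos"][2]))
E
python3 -m creep '[[0,0,0.002,0,0,0,0],[0,0,0,0,0,0,0]]'>/dev/null;python3 f.py
python3 -m creep '[[0,0,0.002,0,0,0,0],[0,0,0,0,0,0,0]]'>/dev/null;python3 f.py
python3 -m creep '[[0,0,0.001,0,0,0,0],[0,0,0,0,0,0,0]]'>/dev/null;python3 f.py
python3 -m creep '[[0,0,0.001,0,0,0,0],[0,0,0,0,0,0,0]]'>/dev/null;python3 f.py
python3 -m creep '[[0,0,0.001,0,0,0,0],[0,0,0,0,0,0,0]]'>/dev/null;python3 f.py
python3 -m creep '[[0,0,0.001,0,0,0,0],[0,0,0,0,0,0,0]]'>/dev/null;python3 f.py
```

```text
t 10.9 moved 89.71 Fy -3.43 Fz 9.6 z 103.4
t 11.1 moved 91.66 Fy -3.48 Fz 10.3 z 103.4
t 11.3 moved 92.24 Fy -4.96 Fz 8.6 z 103.4
t 11.5 moved 93.17 Fy -5.48 Fz 9.4 z 103.4
t 11.7 moved 94.17 Fy -5.77 Fz 9.6 z 103.4
t 11.9 moved 95.26 Fy -4.57 Fz 8.9 z 103.4
```

```bash

python3 -m creep '[[0,0,0.001,0,0,0,0],[0,0,0,0,0,0,0]]'>/dev/null;python3 f.py
python3 -m creep '[[0,0,0.001,0,0,0,0],[0,0,0,0,0,0,0]]'>/dev/null;python3 f.py
python3 -m creep '[[0,0,0.001,0,0,0,0],[0,0,0,0,0,0,0]]'>/dev/null;python3 f.py
python3 -m creep '[[0,0,0.001,0,0,0,0],[0,0,0,0,0,0,0]]'>/dev/null;python3 f.py
python3 -m creep '[[0,0,0.001,0,0,0,0],[0,0,0,0,0,0,0]]'>/dev/null;python3 f.py
```

```text
t 12.1 moved 96.22 Fy -4.62 Fz 10.2 z 103.4
t 12.3 moved 97.20 Fy -5.32 Fz 9.9 z 103.4
t 12.5 moved 98.19 Fy -6.19 Fz 9.0 z 103.4
t 12.7 moved 99.36 Fy -4.91 Fz 10.2 z 103.4
t 12.9 moved 100.66 Fy -3.26 Fz 10.4 z 103.4
```

```bash

python3 -m creep '[[0,0,0.001,0,0,0,0],[0,0,0,0,0,0,0]]'>/dev/null;python3 f.py
python3 -m creep '[[0,0,0.001,0,0,0,0],[0,0,0,0,0,0,0]]'>/dev/null;python3 f.py
python3 -m creep '[[0,0,0.001,0,0,0,0],[0,0,0,0,0,0,0]]'>/dev/null;python3 f.py
python3 -m creep '[[0,0,0.001,0,0,0,0],[0,0,0,0,0,0,0]]'>/dev/null;python3 f.py
python3 -m creep '[[0,0,0.001,0,0,0,0],[0,0,0,0,0,0,0]]'>/dev/null;python3 f.py
```

```text
t 13.1 moved 102.09 Fy -2.22 Fz 10.9 z 103.4
t 13.3 moved 103.60 Fy -0.77 Fz 11.8 z 103.4
t 13.5 moved 105.15 Fy 1.15 Fz 10.9 z 103.4
t 13.7 moved 106.24 Fy 0.55 Fz 11.9 z 103.4
t 13.9 moved 106.85 Fy -0.23 Fz 11.9 z 103.4
```

The force drops through zero and the arm is drawn ahead, at 1.5 mm per 1 mm step, which looks like the ball dropping in. I'll confirm with small further steps, expecting resistance.

```bash

python3 -m creep '[[0,0,0.001,0,0,0,0],[0,0,0,0,0,0,0]]'>/dev/null;python3 f.py
python3 -m creep '[[0,0,0.001,0,0,0,0],[0,0,0,0,0,0,0]]'>/dev/null;python3 f.py
```

```text
t 14.1 moved 107.46 Fy -1.77 Fz 11.3 z 103.4
t 14.3 moved 107.84 Fy -3.63 Fz 9.8 z 103.4
```

```bash

python3 -m creep '[[0,0,0.001,0,0,0,0],[0,0,0,0,0,0,0]]'>/dev/null;python3 f.py
python3 -m creep '[[0,0,0.001,0,0,0,0],[0,0,0,0,0,0,0]]'>/dev/null;python3 f.py
```

```text
t 14.5 moved 108.12 Fy -6.46 Fz 9.9 z 103.4
t 14.7 moved 108.48 Fy -7.91 Fz 9.6 z 103.4
```

It's held in the notch: 8 N moves it only 0.3 mm per step, and travel is at most 30+106 = 136 mm, so this isn't the end stop. Now I'll release the push to neutral.

```bash

python3 -m creep '[[0,0,-0.001,0,0,0,0],[0,0,-0.001,0,0,0,0],[0,0,0,0,0,0,0]]'>/dev/null;python3 f.py
python3 -m creep '[[0,0,-0.001,0,0,0,0],[0,0,0,-0.0003,0,0,0],[0,0,0,0,0,0,0]]'>/dev/null;python3 f.py
```

```text
t 15.0 moved 107.94 Fy -4.23 Fz 10.3 z 103.4
t 15.3 moved 107.58 Fy -1.94 Fz 7.6 z 103.4
```

```bash

python3 -m creep '[[0,0,-0.001,0,0,0,0],[0,0,0,0,0,0,0],[0,0,0,0,0,0,0],[0,0,0,0,0,0,0]]'>/dev/null;python3 f.py; python3 asc.py | sed -n 14,46p
python3 - <<'E'
from h import *
t=cams.capture("top")
for k in blobs(mask(t["img"],*GREEN),60)[:5]: print("green",cv2.minAreaRect(k))
m=mask(t["img"],(8,60,90),(25,255,255));m[:220]=0;m[245:]=0;m[:,:225]=0;m[:,265:]=0
print("offcut",[cv2.boundingRect(k) for k in blobs(m,60)])
E
```

```text
t 15.7 moved 107.09 Fy -0.35 Fz 8.5 z 103.4
171 ......................................................
172 ....................................--................
173 ...............................--gggg-g-..............
174 ...............................-BBBBBBB---............
175 ...............................BBBBBBBB-g-............
176 ............-..................BBBBBBBBBg-............
177 .......--ggg-..................BBBBBB-BBg-............
178 .....-gggBBB-..................BBBBBBBBBg--...........
179 ---ggg-BBBBBB..................BBBBBBBBBgg............
180 ggggggBBBBBBB............-#---.BBBBBBBBBgg............
181 ggggggBBBBBBB............######BBBBBBBBB-g-...........
182 ggggggBBBBBBB........BBBB#######BBBBBBBBBg-...........
183 ggggggBBBBBBB..BBBBBBBBB-############BBBBg-...........
184 gggggggBBBBBBBBBBBBBBBB--#-##########-BBBgg...........
185 gggggg-BBBBBBBBBBBBBBB---#-###-###########g-..........
186 .......BBBBBBBBBBBBBB-#--------##############-........
187 .......BBBBBBBBBBBBBB##--#-----##################-...#
188 ..---..BBBBBBBBBBBBB###---------#--##############
[... 691 characters left out ...]
--##########-------##-
201 gggggggggg--gggg###---------------#############----##-
202 ggggggggggg########--#----------##############-----##-
203 ggggggggggg--######--#----------###############-----#-
green ((322.8000183105469, 88.40000915527344), (16.099689483642578, 16.099689483642578), 26.56505012512207)
green ((360.0, 214.0), (16.0, 16.0), 90.0)
green ((253.87200927734375, 202.29598999023438), (7.513189315795898, 27.906131744384766), 79.69515228271484)
green ((253.36537170410156, 183.32691955566406), (7.060180187225342, 33.14362335205078), 78.69007110595703)
green ((473.1524353027344, 38.87195587158203), (7.509344100952148, 26.61400032043457), 83.6598129272461)
offcut [(225, 220, 40, 25)]
```

The chute is empty, the tin at (360,214) hasn't moved, and there is no dark blob outside. One last check from the scene camera that the caps are in the tray.

```bash
python3 - <<'E'
from h import *
s=cams.capture("scene");h=cv2.cvtColor(s["img"],cv2.COLOR_BGR2HSV)
i0=cv2.imread("pics/scene0.png");t=cams.capture("top");j0=cv2.imread("pics/top0.png")
p=telemetry.get_state()["ee_pos"];a=np.radians(10.5);X=np.array([np.cos(a),np.sin(a),0]);Y=np.array([-np.sin(a),np.cos(a),0]);c=p+56*X-[0,0,5]
print("rim scene",proj(s,[c+i*40*X+j*59*Y for i,j in((1,1),(1,-1),(-1,-1),(-1,1))]).round(0).tolist())
for v in range(182,226): print(v,"".join("B" if 100<=q[0]<=128 and q[1]>110 and q[2]>40 else "g" if 60<=q[0]<=90 and q[1]>80 else "#" if q[2]<35 else "+" if q[2]<50 else "-" if q[2]<100 else "." for q in h[v,235:310]))
d=((cv2.cvtColor(t["img"],6)<50)&(cv2.cvtColor(j0,6)>80)).astype(np.uint8)*255
print("new dark in top",[cv2.boundingRect(k) for k in blobs(d,15)])
g=cv2.cvtColor(j0,cv2.COLOR_BGR2GRAY)[225:242,225:262].astype(float)-cv2.cvtColor(t["img"],cv2.COLOR_BGR2GRAY)[225:242,225:262]
print("offcut diff",np.abs(g).mean(1).round(0))
E
```

```text
rim scene [[257.0, 196.0], [286.0, 209.0], [272.0, 223.0], [242.0, 208.0]]
182 .....-+++++++++++++++++++++#++---.................-........................
183 ....--++++++++++++++++++++++++---................-.........................
184 ...---++++++++++++++++++++++++--.................-.........................
185 .-----+++++++++++++++++++++++---................-...-......................
186 ------+++++++++++++++++++++#+--.................-..........................
187 -++----++++++++++++++++++++++--................-...........................
188 -++----++++++++++++++++++++#+-................--...........................
189 -++----++++++++++++++++++++++-................-............................
190 --+----++++++++++++++++++++#+-...............--............................
191 .------+++++++++++++++++++++--..............--.............................
192 .--++++++++++++++++++++++++---..............-..............................
193 ..-+++++++++++++++--+++++++---.............--..............................
194 ..--+++---++++++++-+++++++++--.............-.................
[... 1994 characters left out ...]
....................
220 ggggggg-BBBBBBBBBBBBBBBBBBBBBBBBBBBBB-BBBBBBBBBBBB-g.......................
221 ggggggg-BBBBBBBBBBBBBBBBBBBBBBBBBBBB--BBBBBBBBBBBB-g.......................
222 .ggggggg.BBBBBBBBBBBBBBBBBBBBBBBBBBBBBBBBBBBBBBBBB-gg......................
223 ...ggggggg.BBBBBBBBBBBBBBBBBBBBBBBBBBBBBBBBBBBBBBB-gg......................
224 .....gg-gggg.BBBBBBBBB-BBBBBBBBBBBBBBBBBBBBBBBBBB-gggg.....................
225 .......gggggggBBBBBBB--BBBBBBBBBBBBBBBBBBBBBBBBB-ggg--.....................
new dark in top [(267, 196, 52, 69), (258, 290, 47, 46), (225, 344, 22, 18), (281, 181, 10, 13), (290, 356, 8, 15), (274, 186, 7, 10)]
offcut diff [5. 5. 5. 5. 5. 5. 5. 5. 5. 5. 5. 5. 5. 5. 5. 5. 5.]
```

```bash
python3 - <<'E'
from h import *
def asc(im,rows,cols):
    h=cv2.cvtColor(im,cv2.COLOR_BGR2HSV)
    for v in rows: print(v,"".join("B" if 100<=a[0]<=128 and a[1]>130 and a[2]>50 else "#" if a[2]<38 else "-" if a[2]<100 else "." for a in h[v,cols]))
m=cv2.imread("pics/mid.png")[:,:399];m=cv2.resize(m,(70,58),interpolation=cv2.INTER_AREA);m=(m/1.7).astype(np.uint8)
print("before caps fell (cols 250..320, rows 150..)");asc(m,range(22,52),slice(20,62))
t=cams.capture("top")["img"];print("now, cols 262..");asc(t,range(172,204),slice(262,304))
print(t[190:198:2,272:288:2].tolist())
E
```

```text
before caps fell (cols 250..320, rows 150..)
22 .....###########-.......--------BBB-......
23 .....###########-..-------BBBBBBBBBB--....
24 .....###########--.-BBBBBBBBBBBBBBBB--....
25 .....###########-..BBBBBBBBBBBBBBBBB--....
26 .....###########-..BBBBBBBBBBBBBBBBB--....
27 -....##########--..BBBBBBBBBBBBBBBBBB-....
28 -...-#########-....BBBBBBB-###BBBBBBB--...
29 -...##########-....BBBBBBB##-####BBBB--...
30 -..-###########--..BBBBBB------###BBB--...
31 -..-############-BBBBBBB---------##-B#-...
32 -..-############BBBBBBBB---------#####--..
33 ---############--BBBBB-#---------#--#####-
34 ...-###########-BBBBB-##---------#----####
35 ....BB---#####--BBBB-##-------------------
36 ...-BBBBBBBBBBBBBBBB###-------------------
37 --..BBBBBBBBBBBBBBB####-------------------
38 .-..BBBBBBBBBBBBBBB####-------------------
39 .--.BBBBBBBBBBBBBBB###--------------------
40 .----BBBBBBBBBBBBB####--------------------
41 .--..BBBBBBBBBBBBB####--------------------
42 .--..BBBBBBBBBBBBB###---------------------
43 .--..BBBBBBBBBBBB####---------------------
44 ..-..BBBBBBBBBBBB###--------------------
[... 1606 characters left out ...]
---
199 -----BBBBBBBB###--------------------------
200 ------BBBBBB###---------------------------
201 -.----------###---------------------------
202 ---------######---------------------------
203 ---------######---------------------------
[[[143, 77, 34], [141, 77, 34], [47, 26, 13], [20, 17, 18], [55, 63, 68], [29, 36, 43], [32, 39, 48], [35, 42, 49]], [[144, 78, 33], [47, 27, 20], [19, 20, 19], [20, 24, 23], [60, 66, 72], [33, 40, 49], [34, 40, 49], [34, 40, 47]], [[146, 81, 34], [11, 14, 17], [21, 20, 23], [25, 24, 24], [72, 83, 88], [34, 40, 50], [34, 40, 48], [33, 41, 47]], [[144, 79, 33], [93, 48, 23], [25, 27, 27], [40, 43, 43], [68, 77, 84], [34, 42, 50], [33, 41, 49], [36, 42, 51]]]
```

A cap end shows as a bulge at (275,193) inside the tray that wasn't there before the caps fell. The chute is empty and nothing dark lies outside the tray. Handing in.

```bash
python3 f.py; python3 go.py; python3 -c "
from plant import ticket;print(ticket.hand_in())"
```

```text
t 15.9 moved 107.12 Fy -0.28 Fz 7.7 z 103.4
t 15.95 pos [481.8 -53.8 103.4] yaw 10.45 tilt [ 0.002  0.001 -1.   ] F [-1.1 -0.5  7.7] open 13.7 ff 79.2 q [-0.37  0.34  0.46  2.08 -0.22  0.76  1.99]
the job is handed in; nothing more can be done
None
```

Handed in at 15.95 s: the large tray is seated in the shuttle's pocket and still gripped, the shuttle is in the notch by the force readings, and the chute is empty; the arm hid most of the tray, so only one cap's end was seen inside it and the second is inferred.

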